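# Seat the reference cap and tip the sample tray to its datum corner

## Robot

A 6-joint arm with a two-finger parallel gripper is mounted at the origin on the work surface. World frame = base frame: x ahead of the robot, y to its left, z up, the work surface at z = 0. Lengths are in mm, angles in rad, forces in N, time in s.
With the tool pointing down it reaches from about 400 to 925 mm from the base axis. Payload 12.5 kg.
Tool frame: the origin (TCP) lies midway between the tips of the shut fingers; the grasp point (between the pads) lies 19 mm behind it; z points along the fingers, y is the line along which they close (so a half turn about z gives the same grasp; the last joint's range is limited). The gripper opens to 95 mm and grips with 3 to 60 N. Pads are 20 mm wide; open, the fingers measure 119 mm over their backs; the gripper's body (75 mm by 180 mm) begins 59 mm behind the grasp point.
Start: joints at [-1.32, 0.491, 1.559, -0, 1.092, -0.106], TCP at [218.322, -585.647, 214.661] pointing down, gripper open.
Joint ranges: [-3.1, 3.1], [-0.84, 2.19], [0.05, 2.79], [-1.13, 4.28], [0.06, 2.93], [-2.69, 2.69]. Speed limits (rad/s): [2.22, 2.22, 2.79, 3.14, 3.14, 3.14].

## Interface

Orientations are given as [roll, pitch, yaw] about the fixed x, y, z axes, in that order (R = Rz(yaw) Ry(pitch) Rx(roll)).
In Python, from cell import readout, eyes, env gives the robot as it stands.
- The arm moves only by the tool move_arm, never from a script. Its argument "plan" is a list of rows, each a list of 3 entries, a list of its own where there are three numbers: the turn, a rotation vector about the tool's x, y, z in degrees, then the shift along the tool's x, y, z in m, then the gripper command: -1 is shut, 1 is fully open, values between are in proportion. In form: [[[ax, ay, az], [x, y, z], jaw], ...]. A call has 1 to 5 rows; each row is the pose to reach, as a shift and turn from the pose commanded when the call began, along the tool's axes at that moment; what a row does not reach only later rows make up. A row lasts 1/8 s, in which the tool goes at most 62.5 mm and 10.7 degrees, less where a joint would pass 70% of its speed; a pose out of reach is approached as far as the arm can. A call with a gripper value outside its range is refused whole. The fingers move at their own pace and stop on an object; the grip force is fixed at half the most. Time passes only in rows, so rows that repeat a pose let the fingers close. It gives the time, the measured TCP pose, the force, the opening and the grip force at its end, in the units of the state.
- readout.state(): the state, without advancing time (a new reading comes with each control period).
- eyes.read_camera(name): name is "scene" or "top" or "wrist"; returns a dict with "img" (400x640x3 uint8, red, green, blue), "K" (3x3 intrinsics, pixels), "dist" ([k1, k2, p1, p2, k3] as OpenCV has them; the pictures are not rectified), "extrinsics" (4x4, takes a point from camera to world coordinates). Camera axes: x right, y up, looking along -z (the intrinsics and any distortion apply to the point x, -y, -z); pixel columns grow to the right and rows downward; lengths in mm; the calibration is good to about 2 mm. A picture is of the moment at which its call begins. There is no depth.
- env.job_done(): hands the job in; it is judged then, once.
Trained networks look in a picture, given as the dict that the camera call returned (one of the last four; its "shot" number tells which), for a name from the list of things; names that differ only in an ending like _2 or _b are one class to them, and where a whole thing is asked for, a point or a joint stands for the part that bears it (a point fixed in the world has none). Each returns a list of dicts, best first, with "score" (0 to 1); they miss things now and then, are a little off and sometimes report something else, mostly with a low value. They report only what shows in the picture. A call takes as long as a camera call. They do not tell look-alikes from the thing itself.
- eyes.cut_out(picture, name): "mask" (400x640 bool, what is visible of it) and "uv" ([column, row] in pixels, amid what is visible of it).
The state is a dict: "t": time; "joints": joint angles; "qvel": joint speeds; "tau": joint torques, N m; "eef_pos": TCP position; "tcp_rot": TCP orientation; "ft_force": force on the tool from outside, world axes, zero at the start; "moment": the same for the moment, N m; "opening": opening from 0.0 (shut) to 1.0 (fully open); "grip_force": force on a finger pad.
Only numpy, scipy, OpenCV 4.12 (cv2) and the standard library are available. Lean on these libraries where they do the work, as an engineer would, in place of code of your own. Each camera call takes 0.05 s, during which the arm holds its last target. There are 200 camera calls.

## Task

Put the brass reference cap from the sloped stand into the round pocket of the white sample tray, flanged rim down and fully seated, and let go of it. Then pick the tray up by its bridge handle and tip it (about 30 degrees) towards the blue-marked corner until all three loose steel pucks have slid together into that corner, and finish while holding the tray still, tipped like that, well clear of the table and of everything else, with the cap still in its pocket. Leave the other things on the table where they are.

Things in the scene. Friction and masses are not known exactly. Their poses are not given: they have to be found in the camera images.
- tray: White open tray, 200 (its x) x 150 (its y), walls 44 high, 4 thick, floor 4 thick, about 0.36 kg, loose on the table. Origin under the centre of its bottom, z up. Its +x end is filled by a grey block, 58 long, 6 above the floor, with the pocket. The corner at -x, -y has blue walls and floor: the datum corner. Grip its handle hard (30 N or more) or the tray turns in the fingers
- tray_handle (a point): Middle of the tray's aluminium bridge handle: a straight flat-sided bar along the tray's y, 158 long, 14 wide (along the tray's x), 22 high (72 to 94 above the tray's underside), over the tray's centre; this point is at its centre, 83 above the underside. Same axes as the tray
- tray_pocket (a point): Centre of the pocket's floor, at tray x = +67, y = 0, 4 above the tray's underside; the pocket is a round hole 44 dia, 6 deep, with a 1.5 chamfer
- tray_corner (a point): Blue datum corner: the inside corner of the tray's floor at -x, -y (tray x = -96, y = -71, z = 4)
- tray_foot (a point): Outside bottom corner of the tray under the blue corner (tray x = -100, y = -75, z = 0): its lowest point when tipped towards the blue corner
- cap_center (a point): Brass reference cap, turned: a flanged rim 40 dia x 8 thick at the foot, above it a body 28 dia up to 36 total height, with a bright steel dot on its top; about 0.09 kg. This point is on its axis, half-way up (18 from the rim's face). z points from the rim to the top. It starts rim down on the sloped stand, so leaning 30 degrees
- cap_rim (a point): Centre of the cap's rim face (its foot), 18 below cap_center along its axis
- stand_seat (a point): Fixed dark stand with a sloped seat 75 x 75; this point is on the seat's surface under the cap, 40 above the table. Stand's z is vertical; the seat leans 30 degrees, its normal tipped from vertical towards the stand's -x (to the robot). A ledge 6 high on the low side and cheeks 5 high (+y, -y sides) surround the cap's rim
- puck0_center (a point): Loose dark steel puck lying flat in the tray, 24 dia x 10 high, about 34 g; this point is its centre. It starts to slide on the slippery tray floor at a tilt of 8 to 13 degrees, and along the walls into the corner at up to about 22
- puck1_center (a point): Loose dark steel puck lying flat in the tray, 24 dia x 10 high, about 34 g; this point is its centre. It starts to slide on the slippery tray floor at a tilt of 8 to 13 degrees, and along the walls into the corner at up to about 22
- puck2_center (a point): Loose dark steel puck lying flat in the tray, 24 dia x 10 high, about 34 g; this point is its centre. It starts to slide on the slippery tray floor at a tilt of 8 to 13 degrees, and along the walls into the corner at up to about 22
- puck0: The same puck; origin at the centre of its underside
- puck1: The same puck; origin at the centre of its underside
- puck2: The same puck; origin at the centre of its underside
- wash_bottle: bystander: closed jar with blue lid, 50 dia x 100 high; origin under its centre
- case: bystander: flat dark wooden gauge case with brass band, 92 x 62 x 22 high; origin under its centre
- driver: bystander: screwdriver lying on the table, 150 long; origin at the middle of its length, on its underside
- dish: bystander: small glass dish, 70 dia x 16 high; origin under its centre
- lens: bystander: dark objective lens standing nose up, 34 dia x 36 high; origin under its centre
- cap: The same cap; origin at the centre of its rim face
- stand: The same stand, base 85 x 85; origin under its base's centre, straight below stand_seat
There are look-alikes about, which are no part of the job. Several things look just like the stand: the one meant starts farthest to the robot's left.

How it is judged:
By the outcome, as a careful person would: the job done as asked, in the order asked, and still so for the second after the job is handed in, while the arm keeps its last pose, push and grip.
It also fails if it takes over 56 s, if anything falls off the work surface, if the arm or the gripper's body presses on something with over 40 N, if the wrist force passes 120 N, or if a joint passes its speed limit or range.

## Working session

There is one attempt and no reset: what is moved stays moved. The work goes in short steps, Python scripts to look and compute and a tool call to move; the robot and the scene stay as the last step left them, time stands still between calls to the robot, and variables do not carry over. Pictures are saved under pics/ and viewed, at most 10 in all, crops included, and the job is handed in when it is done.

Besides the shell and the picture viewer there is one more tool, called after "Call:" as name(argument=value, ...) on one line, values as JSON. move_arm: Moves the arm, as the interface text tells. Its arguments: {"type":"object","properties":{"plan":{"type":"array","items":{"type":"array"}}},"required":["plan"]}

```bash
ls; mkdir -p pics
cat > h.py <<'E'
import numpy as np, cv2
from cell import readout, eyes, env
def ray(c,uv):
    p=cv2.undistortPoints(np.array([[uv]],float),np.array(c["K"],float),np.array(c["dist"],float))[0,0]
    E=np.array(c["extrinsics"]); d=E[:3,:3]@np.array([p[0],-p[1],-1]); return E[:3,3],d/np.linalg.norm(d)
def onz(c,uv,z):
    o,d=ray(c,uv); return o+d*(z-o[2])/d[2]
def proj(c,P):
    E=np.linalg.inv(np.array(c["extrinsics"])); q=np.atleast_2d(P)@E[:3,:3].T+E[:3,3]
    q=q*[1,-1,-1]
    return cv2.projectPoints(q,np.zeros(3),np.zeros(3),np.array(c["K"],float),np.array(c["dist"],float))[0][:,0]
def tri(*cu):
    A=np.zeros((3,3));b=np.zeros(3)
    for c,uv in cu:
        o,d=ray(c,uv);M=np.eye(3)-np.outer(d,d);A+=M;b+=M@o
    return np.linalg.solve(A,b)
def save(c,n,crop=None,s=1):
    im=c["img"][:,:,::-1]
    if crop: x0,y0,x1,y1=crop; im=im[y0:y1,x0:x1]
    cv2.imwrite("pics/"+n,cv2.resize(np.ascontiguousarray(im),None,fx=s,fy=s,interpolation=cv2.INTER_CUBIC))
E
cat > a.py <<'E'
from h import *
s=eyes.read_camera("scene");t=eyes.read_camera("top")
im=np.vstack([s["img"],t["img"]])[:,:,::-1]
cv2.imwrite("pics/st.png",cv2.resize(im,None,fx=.75,fy=.75,interpolation=cv2.INTER_AREA)) 
save(s,"s1.png",s=1.25);save(t,"t1.png",s=1.25)
for n in ["tray","tray_handle","tray_pocket","tray_corner","cap_center","cap","stand_seat","stand","puck0_center","wash_bottle","case","driver","dish","lens"]:
  for nm,c in (("s",s),("t",t)):
    for r in eyes.cut_out(c,n)[:6]:
        print(n,nm,round(r["score"],2),np.round(r["uv"]),r["mask"].sum(),np.round(onz(c,r["uv"],{"tray_handle":94,"cap":50,"cap_center":55,"stand_seat":40}.get(n,10))))
print(readout.state()); print(s["extrinsics"],t["extrinsics"],t["K"])
E
python3 a.py
```

```text
pics
tray s 0.96 [384. 210.] 3189 [540. 173.  10.]
tray t 0.83 [261. 206.] 4531 [547. 156.  10.]
tray t 0.6 [394. 222.] 900 [ 511. -193.   10.]
tray_handle s 0.93 [384. 210.] 3058 [615. 154.  94.]
tray_handle t 0.82 [257. 205.] 4475 [544. 155.  94.]
tray_pocket s 0.74 [384. 212.] 3214 [549. 172.  10.]
tray_pocket s 0.46 [388. 204.] 21 [518. 186.  10.]
tray_pocket t 0.84 [258. 206.] 4512 [548. 163.  10.]
tray_corner s 0.63 [384. 209.] 3140 [538. 172.  10.]
tray_corner t 0.9 [258. 205.] 4396 [550. 163.  10.]
cap_center s 0.7 [259. 193.] 143 [ 505. -211.   55.]
cap_center s 0.35 [263. 207.] 566 [ 561. -193.   55.]
cap_center t 0.66 [401. 225.] 212 [ 501. -203.   55.]
cap s 0.52 [262. 191.] 130 [ 492. -203.   50.]
cap t 0.45 [400. 225.] 204 [ 500. -203.   50.]
stand_seat s 0.92 [209. 208.] 674 [ 549. -359.   40.]
stand_seat s 0.59 [263. 205.] 576 [ 541. -197.   40.]
stand_seat s 0.22 [307. 176.] 112 [417. -67.  40.]
stand_seat t 0.85 [390. 226.] 753 [ 498. -178.   40.]
stand_seat t 0.77 [462. 221.] 1124 [ 513. -364.   40.]
stand s 0.85 [209. 206.] 683 [ 511. -374.   10.]
stand s 0.79 [26
[... 1485 characters left out ...]
0.0, 'opening': 0.9975771733160624}
[[ 1.69436252e-02 -7.33018502e-01  6.79997639e-01  1.27894832e+03]
 [ 9.99847178e-01  1.53499971e-02 -8.36650542e-03 -1.95209505e+01]
 [-4.30515855e-03  6.80035480e-01  7.33166565e-01  8.48519351e+02]
 [ 0.00000000e+00  0.00000000e+00  0.00000000e+00  1.00000000e+00]] [[ 1.20502969e-02  9.96844300e-01 -7.84616637e-02  4.47809636e+02]
 [-9.99897788e-01  1.26165887e-02  6.72569629e-03  1.51419986e+01]
 [ 7.69439055e-03  7.83725973e-02  9.96894444e-01  1.25797979e+03]
 [ 0.00000000e+00  0.00000000e+00  0.00000000e+00  1.00000000e+00]] [[475.75199999   0.         317.69159148]
 [  0.         475.75199999 207.41580711]
 [  0.           0.           1.        ]]
```

```bash
ls pics
```

```text
s1.png
st.png
t1.png
```

View pics/s1.png

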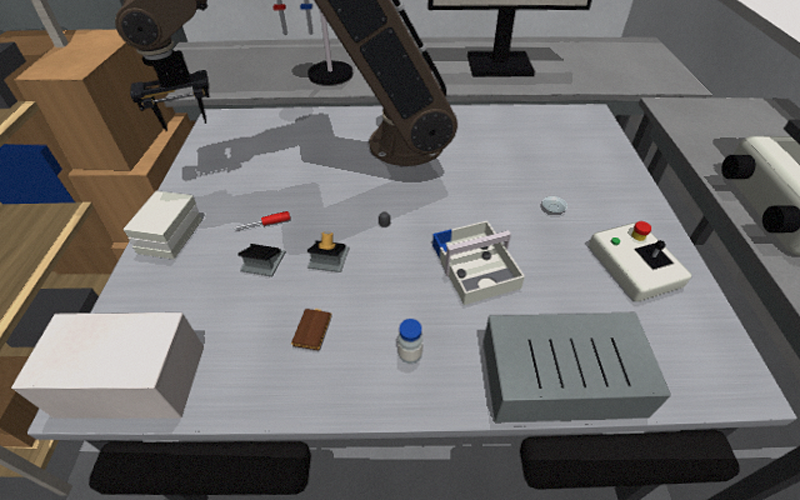

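View pics/t1.png

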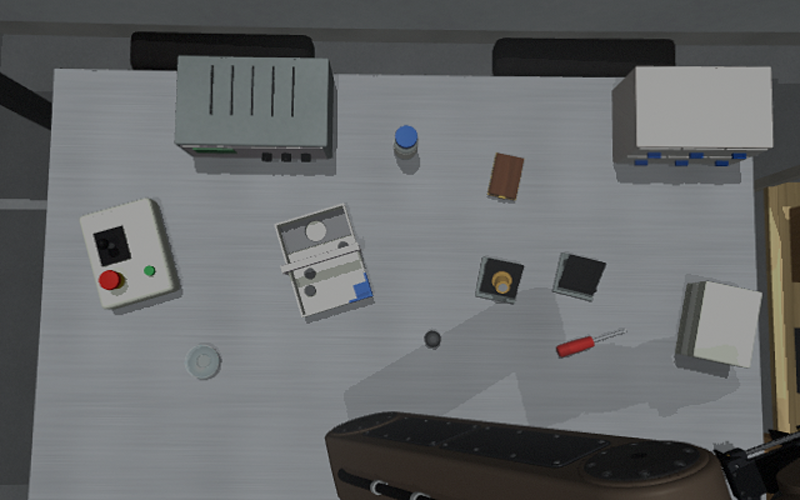

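Scene: the cap (orange with grey dot) stands on the dark stand at scene px (262,193), top px (401,225). Possible stands are that one (y≈-190) and the empty one at top (465,220) (y≈-370). The lens at top (345,272) is cap-sized but dark. The stand with the cap is the leftmost, so I choose it. The tray's blue corner is at top (290,232) and its pocket at top (253,185). Next is a close crop.

```bash
cat > b.py <<'E'
from h import *
s=eyes.read_camera("scene");t=eyes.read_camera("top")
a=t["img"][155:265,210:310];b=t["img"][195:250,370:490];
f=lambda i,k:cv2.resize(i,None,fx=k,fy=k,interpolation=cv2.INTER_CUBIC)
A=f(a,5);B=f(b,3);
im=np.zeros((550,860,3),np.uint8);im[:550,:500]=A;im[:165,500:860]=B
C=f(s["img"][178:220,240:300],6);im[170:170+252,500:860]=C
cv2.imwrite("pics/c1.png",f(im,.93)[:,:800,::-1])
rs=eyes.cut_out(s,"cap")[0];rt=eyes.cut_out(t,"cap")[0]
print(rs["uv"],rt["uv"],tri((s,rs["uv"]),(t,rt["uv"])))
# orange mask centroids
for c,r in((s,rs),(t,rt)):
  h=cv2.cvtColor(c["img"],cv2.COLOR_RGB2HSV);u,v=map(int,r["uv"])
  m=np.zeros((400,640),bool);m[v-20:v+20,u-20:u+20]=1
  m&=(h[...,1]>100)&(h[...,0]>8)&(h[...,0]<30);ys,xs=np.nonzero(m);print(m.sum(),xs.mean(),ys.mean(),xs.min(),xs.max(),ys.min(),ys.max())
E
python3 b.py
```

```text
Traceback (most recent call last):
  File "b.py", line 9, in <module>
    rs=eyes.cut_out(s,"cap")[0];rt=eyes.cut_out(t,"cap")[0]
                                   ~~~~~~~~~~~~~~~~~~~~~^^^
IndexError: list index out of range
```

View pics/c1.png

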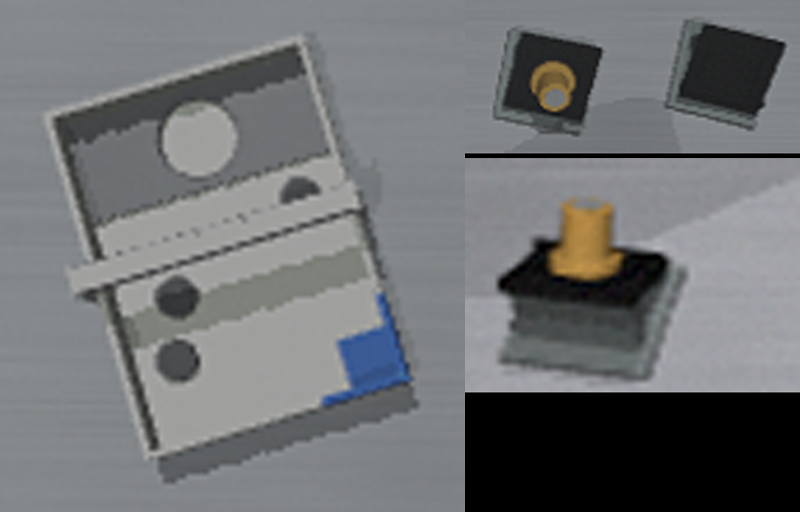

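The crop shows the cap on the left stand, with its dot at top px (401.5,229.8) and rim at about (401.5,223.7). The stand is turned about -11°. The tray's corners, pocket, bridge and three pucks are all visible. Now I'll work out the poses.

```bash
cat > c.py <<'E'
from h import *
from scipy.spatial.transform import Rotation as R
t=eyes.read_camera("top");s=eyes.read_camera("scene")
f=lambda p,o=0:(210+p[0]/4.65-.4,155+p[1]/4.65-.4)
C=np.array([onz(t,f(p),44) for p in[(47,117),(303,38),(410,380),(153,455)]]).round(1);print(C,C.mean(0),np.linalg.norm(C[0]-C[1]),np.linalg.norm(C[2]-C[1]))
v=(C[0]+C[1]-C[2]-C[3]);w=C[0]+C[3]-C[1]-C[2];print("yaw",np.degrees([np.arctan2(v[1],v[0]),np.arctan2(-w[0],w[1])]))
print("pocket",onz(t,f((199,140)),6))
print("top",onz(t,(401.5,229.8),71),tri((t,(401.5,229.8)),(s,(240+(588-465)/5.58,178+(207-158)/5.58))))
g=lambda p:(370+(p[0]-465)/2.79-.4,195+p[1]/2.79-.4)
a,b=onz(t,g((513,30)),55),onz(t,g((602,47)),55);print("standyaw",np.degrees(np.arctan2(-(a-b)[0],(a-b)[1])),np.linalg.norm(a-b))
S=readout.state();print(S["eef_pos"],S["tcp_rot"])
E
python3 c.py
```

```text
[[611.3 259.   44. ]
 [657.3 118.9  44. ]
 [468.9  56.8  44. ]
 [426.4 196.2  44. ]] [540.975 157.725  44.   ] 147.45850263718265 198.3707891802621
yaw [18.49938814 17.56970617]
pocket [604.41069537 180.1323851    6.        ]
top [ 487.87578972 -202.57742642   71.        ] [ 488.03195327 -203.21324326   65.90200719]
standyaw -10.154893594910948 82.13302150235377
[ 218.31868692 -585.63891829  214.64961917] [3.14153934e+00 1.30710651e-05 3.56798672e-01]
```

```bash
cat > go.py <<'E'
from h import *
from scipy.spatial.transform import Rotation as R
def frame(x=None,y=None,z=None):
    z=np.array(z,float);z/=np.linalg.norm(z);y=np.array(y,float);y-=z*(y@z);y/=np.linalg.norm(y)
    return R.from_matrix(np.c_[np.cross(y,z),y,z])
def rel(pos,rot,S=None):
    S=S or readout.state();r=R.from_euler("xyz",S["tcp_rot"])
    q=r.inv()*rot
    print("turn",np.round(q.as_rotvec(degrees=True),2),"shift",np.round(r.inv().apply(np.array(pos)-S["eef_pos"])/1000,4),"from",S["eef_pos"].round(1),"t",round(S["t"],2),"f",S["ft_force"].round(1),"open",round(S["opening"],3),"gf",round(S["grip_force"],1))
psi=np.radians(-10.5)
n=np.array([-.5*np.cos(psi),-.5*np.sin(psi),.866]);top=np.array([488,-203,71.]);seat=top-36*n
sy=np.array([-np.sin(psi),np.cos(psi),0])
Rs=frame(y=-sy,z=-n)
th=np.radians(18);tx=np.array([np.cos(th),np.sin(th),0]);ty=np.array([-np.sin(th),np.cos(th),0])
Rp=frame(y=-ty,z=[0,0,-1])
E
python3 -c "
from go import *
print(seat)
rel(seat+130*n,Rs)"
```

```text
[ 505.69858834 -206.28023946   39.824     ]
turn [-8.1  29.26 30.23] shift [ 0.346  -0.2885  0.0622] from [ 218.3 -585.6  214.6] t 1.8 f [ 0.2 -0.2 -0.2] open 1.001 gf 0.0
```

Call:
move_arm(plan=[[[-1.6,5.8,6],[0.05,-0.042,0.009],1],[[-3.2,11.7,12],[0.1,-0.084,0.018],1],[[-4.8,17.5,18],[0.15,-0.126,0.027],1],[[-6.5,23.4,24],[0.2,-0.168,0.036],1],[[-8.1,29.3,30.2],[0.25,-0.21,0.045],1]])

```text
t: 2.42
eef_pos: [368.2, -323.1, 173.7]
tcp_rot: [3.137, -0.515, -0.164]
ft_force: [1.3, 0.2, -0.3]
opening: 1.003
grip_force: 0.0
```

```bash
python3 -c "
from go import *
rel(seat+130*n,Rs)"
```

```text
turn [-0.28  0.5   0.94] shift [ 0.0343 -0.1392  0.0433] from [ 368.2 -323.1  173.7] t 2.42 f [ 1.3  0.2 -0.3] open 1.003 gf 0.0
```

Call:
move_arm(plan=[[[0,0,0],[0.012,-0.046,0.014],1],[[0,0,0],[0.024,-0.09,0.028],1],[[0,0,0],[0.03,-0.13,0.035],1],[[0,0,0],[0.03,-0.13,0.035],1],[[0,0,0],[0.03,-0.13,0.035],1]])

```text
t: 3.05
eef_pos: [432.1, -203.9, 157.6]
tcp_rot: [3.136, -0.513, -0.159]
ft_force: [0.3, -0.8, 1.1]
opening: 1.002
grip_force: 0.0
```

```bash
cat > d.py <<'E'
from go import *
w=eyes.read_camera("wrist");save(w,"w1.png")
rel(seat+130*n,Rs)
for nm in ["cap","cap_center","stand"]:
  for r in eyes.cut_out(w,nm)[:3]: print(nm,r["score"],r["uv"],r["mask"].sum())
print("expected top",proj(w,[top,seat,seat+n*18]))
E
python3 d.py
```

```text
turn [-0.34  0.58  1.14] shift [ 0.0045 -0.0115  0.0085] from [ 431.9 -204.4  157.6] t 3.1 f [-0.4 -0.6 -0.5] open 0.999 gf 0.0
cap 0.86 [311.4, 187.9] 1206
cap 0.54 [30.3, 196.1] 9291
cap_center 0.67 [308.1, 190.0] 1227
stand 0.85 [450.9, 158.3] 6547
stand 0.79 [320.4, 203.6] 4907
expected top [[308.55320963 194.5216514 ]
 [310.05950615 185.78818842]
 [309.35046179 189.89861834]]
```

View pics/w1.png

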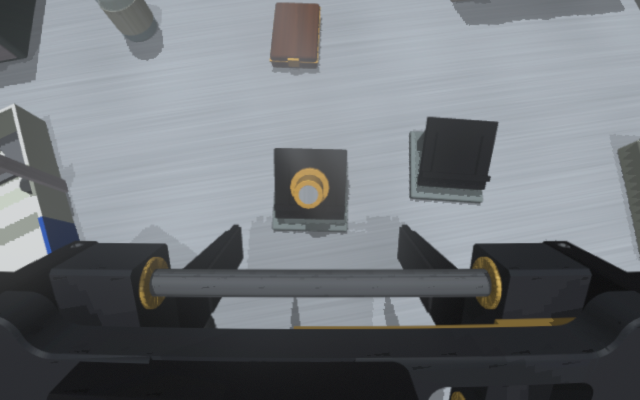

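The wrist view has the cap at (310,190), matching the expected pixels (310,186) for the seat and (308.5,194.5) for the top.

```bash
python3 -c "
from go import *
rel(seat+60*n,Rs);rel(seat+11*n,Rs)"
```

```text
turn [-0.33  0.6   1.08] shift [ 0.0055 -0.0113  0.0784] from [ 431.7 -204.6  157.4] t 3.25 f [-0.9 -0.3 -0.9] open 1.001 gf 0.0
turn [-0.33  0.6   1.08] shift [ 0.006  -0.011   0.1274] from [ 431.7 -204.6  157.4] t 3.25 f [-0.9 -0.3 -0.9] open 1.001 gf 0.0
```

Call:
move_arm(plan=[[[-0.3,0.6,1],[0.005,-0.011,0.035],1],[[-0.3,0.6,1],[0.0055,-0.011,0.078],1],[[-0.3,0.6,1],[0.006,-0.011,0.105],1],[[-0.3,0.6,1],[0.006,-0.011,0.127],1],[[-0.3,0.6,1],[0.006,-0.011,0.127],1]])

```text
t: 3.88
eef_pos: [500.0, -204.3, 47.7]
tcp_rot: [-3.14, -0.52, -0.182]
ft_force: [-0.7, 0.0, 0.0]
opening: 0.998
grip_force: 0.0
```

```bash
python3 -c "
from go import *
rel(seat+11*n,Rs)"
```

```text
turn [-0.14  0.18  0.07] shift [ 0.0012  0.0009 -0.0012] from [ 500.  -204.3   47.7] t 3.88 f [-0.7  0.   0. ] open 0.998 gf 0.0
```

Close on it, without changing the pose.

Call:
move_arm(plan=[[[0,0,0],[0.001,0.001,-0.001],-1],[[0,0,0],[0.001,0.001,-0.001],-1],[[0,0,0],[0.001,0.001,-0.001],-1],[[0,0,0],[0.001,0.001,-0.001],-1],[[0,0,0],[0.001,0.001,-0.001],-1]])

```text
t: 4.5
eef_pos: [500.4, -205.1, 51.2]
tcp_rot: [3.141, -0.524, -0.18]
ft_force: [0.1, -0.2, 0.7]
opening: 0.529
grip_force: 0.0
```

Call:
move_arm(plan=[[[0,0,0],[0,0,0],-1],[[0,0,0],[0,0,0],-1],[[0,0,0],[0,0,0],-1],[[0,0,0],[0,0,0],-1],[[0,0,0],[0,0,0],-1]])

```text
t: 5.12
eef_pos: [500.4, -205.1, 50.9]
tcp_rot: [3.142, -0.523, -0.18]
ft_force: [0.1, 0.1, -0.1]
opening: 0.281
grip_force: 30.0
```

Call:
move_arm(plan=[[[0,0,0],[0,0,-0.02],-1],[[0,0,0],[0,0,-0.05],-1],[[0,0,0],[0,0,-0.09],-1],[[0,0,0],[0,0,-0.12],-1],[[0,0,0],[0,0,-0.12],-1]])

```text
t: 5.75
eef_pos: [440.9, -194.3, 156.1]
tcp_rot: [3.14, -0.524, -0.18]
ft_force: [-0.6, 0.1, -0.5]
opening: 0.283
grip_force: 30.0
```

```bash
cat >> go.py <<'E'
pk=np.array([541,158,4])+67*tx
E
python3 -c "
from go import *
rel(pk+[0,0,160],Rp)"
```

```text
turn [  7.48 -29.4  -27.66] shift [ 0.0858 -0.3963  0.04  ] from [ 440.9 -194.3  156.1] t 5.75 f [-0.6  0.1 -0.5] open 0.283 gf 30.0
```

Call:
move_arm(plan=[[[1.2,-4.9,-4.6],[0.01,-0.045,0.004],-1],[[2.5,-9.8,-9.2],[0.019,-0.09,0.008],-1],[[3.7,-14.7,-13.8],[0.029,-0.135,0.012],-1],[[5,-19.6,-18.4],[0.039,-0.18,0.018],-1],[[6.2,-24.5,-23],[0.049,-0.225,0.022],-1]])

```text
t: 6.38
eef_pos: [525.0, -3.8, 159.8]
tcp_rot: [3.122, -0.098, 0.221]
ft_force: [0.9, -1.2, -0.3]
opening: 0.282
grip_force: 30.0
```

```bash
python3 -c "
from go import *
rel(pk+[0,0,160],Rp)"
```

```text
turn [ 1.41 -5.54 -5.4 ] shift [ 0.1176 -0.1607  0.0041] from [525.   -3.8 159.8] t 6.38 f [ 0.9 -1.2 -0.3] open 0.282 gf 30.0
```

Call:
move_arm(plan=[[[1.2,-5,-4.8],[0.03,-0.04,0],-1],[[1.2,-5,-4.8],[0.065,-0.085,0],-1],[[1.2,-5,-4.8],[0.1,-0.13,0],-1],[[1.2,-5,-4.8],[0.1,-0.13,0],-1],[[1.2,-5,-4.8],[0.1,-0.13,0],-1]])

```text
t: 7.0
eef_pos: [593.2, 144.2, 166.9]
tcp_rot: [3.14, -0.013, 0.303]
ft_force: [-0.4, -1.5, -0.7]
opening: 0.282
grip_force: 30.0
```

```bash
cat > e.py <<'E'
from go import *
w=eyes.read_camera("wrist");save(w,"w2.png")
rel(pk+[0,0,160],Rp);rel(pk+[0,0,50],Rp);rel(pk+[0,0,13],Rp)
C=np.array([541,158,0.])
print(proj(w,[pk,pk+[0,0,6],C+100*tx+75*ty+[0,0,44],C+100*tx-75*ty+[0,0,44],C+[0,0,94]+79*ty]).round(1))
E
python3 e.py
```

```text
turn [ 0.07 -0.74 -0.67] shift [ 0.0214 -0.03    0.0033] from [593.2 143.7 167.1] t 7.05 f [-0.1  0.4 -1.4] open 0.279 gf 30.0
turn [ 0.07 -0.74 -0.67] shift [ 0.02   -0.0301  0.1133] from [593.2 143.7 167.1] t 7.05 f [-0.1  0.4 -1.4] open 0.279 gf 30.0
turn [ 0.07 -0.74 -0.67] shift [ 0.0195 -0.0302  0.1503] from [593.2 143.7 167.1] t 7.05 f [-0.1  0.4 -1.4] open 0.279 gf 30.0
[[292.4 169.8]
 [291.9 170.7]
 [209.7 143. ]
 [366.1 141.1]
 [196.6 261.8]]
```

View pics/w2.png

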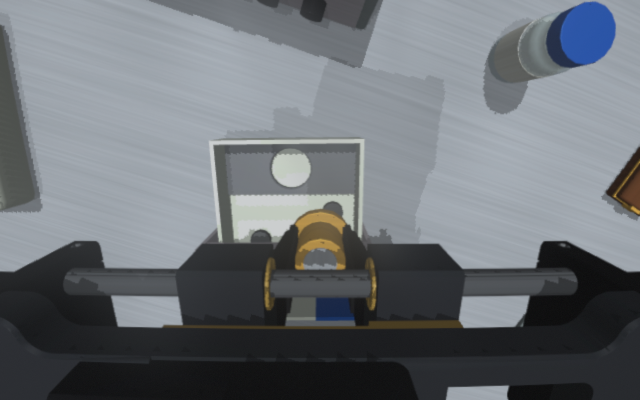

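The wrist view shows the pocket at (291,168), against an expected (292,170), so it lies about 1–2 mm farther along tray +x. I'll refine that with the blob centroid.

```bash
cat > f.py <<'E'
from go import *
import sys
w=eyes.read_camera("wrist")
g=cv2.cvtColor(w["img"],cv2.COLOR_RGB2GRAY)
u,v=map(int,proj(w,[pk])[0].round())
m=(g[v-35:v+22,u-35:u+35]>175).astype(np.uint8)
n_,l,st,ce=cv2.connectedComponentsWithStats(m)
k=l[35,35];print("blob",st[k],ce[k]+[u-35,v-35])
c=ce[k]+[u-35,v-35];print("pocket z4..10",onz(w,c,4),onz(w,c,10),"pk",pk)
r=readout.state();print(r["eef_pos"],np.degrees(r["tcp_rot"]))
S=R.from_euler("xyz",r["tcp_rot"]);rim=r["eef_pos"]+S.apply([0,0,12.5]);print("rim proj",proj(w,[rim,rim+S.apply([0,20,0]),rim-S.apply([0,20,0]),rim+S.apply([20,0,0])]).round(1))
o=(g*0);h=cv2.cvtColor(w["img"],cv2.COLOR_RGB2HSV);mm=(h[...,1]>110)&(h[...,0]>8)&(h[...,0]<30)
mm[:195]=0;mm[240:]=0;mm[:,:280]=0;mm[:,365:]=0;ys,xs=np.nonzero(mm)
for y in range(ys.min(),ys.min()+30,3): q=xs[ys==y];print(y,q.min(),q.max(),end="; ")
E
python3 f.py
```

```text
blob [  15   19   38   33 1008] [290.37896825 169.09821429]
pocket z4..10 [604.93219223 180.53747      4.        ] [605.95798881 180.24347553  10.        ] pk [604.72078659 178.70413862   4.        ]
[593.31457816 143.38100171 167.21031964] [179.93015728  -0.75895675  17.29690094]
rim proj [[318.9 237.8]
 [350.  237.8]
 [287.8 237.7]
 [318.9 207.9]]
212 314 325; 215 304 335; 218 300 339; 221 297 343; 224 295 345; 227 298 342; 230 298 342; 233 298 341; 236 300 329; 239 300 333;
```

Call:
move_arm(plan=[[[0,-0.7,-0.7],[0.012,-0.018,0.02],-1],[[0,-0.7,-0.7],[0.0205,-0.031,0.06],-1],[[0,-0.7,-0.7],[0.0205,-0.031,0.1],-1],[[0,-0.7,-0.7],[0.0205,-0.031,0.125],-1],[[0,-0.7,-0.7],[0.0205,-0.031,0.125],-1]])

```text
t: 7.72
eef_pos: [604.9, 179.2, 41.2]
tcp_rot: [3.141, 0.002, 0.314]
ft_force: [-1.0, -0.3, -0.0]
opening: 0.279
grip_force: 30.0
```

```bash
sed -i 's/^pk=.*/pk=np.array([605.2,179.7,4])/' go.py
cat > g.py <<'E'
from go import *
w=eyes.read_camera("wrist")
r=readout.state();S=R.from_euler("xyz",r["tcp_rot"]);rim=r["eef_pos"]+S.apply([0,0,12.5])
rel(pk+[0,0,13],Rp);print(np.degrees(r["tcp_rot"]),"rim",rim)
im=w["img"].copy()
a=np.linspace(0,2*np.pi,72);ring=np.c_[np.cos(a),np.sin(a),0*a]
k=4;x0,y0=225,90;cr=cv2.resize(im[y0:y0+140,x0:x0+190],None,fx=k,fy=k,interpolation=cv2.INTER_CUBIC)[:,:,::-1].copy()
for P,col in((rim+S.apply(20*ring),(0,0,255)),(pk+[0,0,6]+23.5*ring,(0,255,0)),(pk+22*ring,(255,255,0))):
    for q in (proj(w,P)-[x0-.5,y0-.5])*k: cv2.circle(cr,tuple(int(z) for z in q),1,col,-1)
import sys;cv2.imwrite("pics/"+sys.argv[1],cr)
E
python3 g.py w3.png
```

```text
turn [ 0.07 -0.05 -0.02] shift [-0.0005 -0.0004  0.0257] from [605.8 179.5  42.7] t 7.78 f [ 0.2  0.2 -0.4] open 0.284 gf 30.0
[ 1.79929603e+02 -5.09939889e-02  1.79769775e+01] rim [605.78156938 179.49427607  30.21780509]
```

View pics/w3.png

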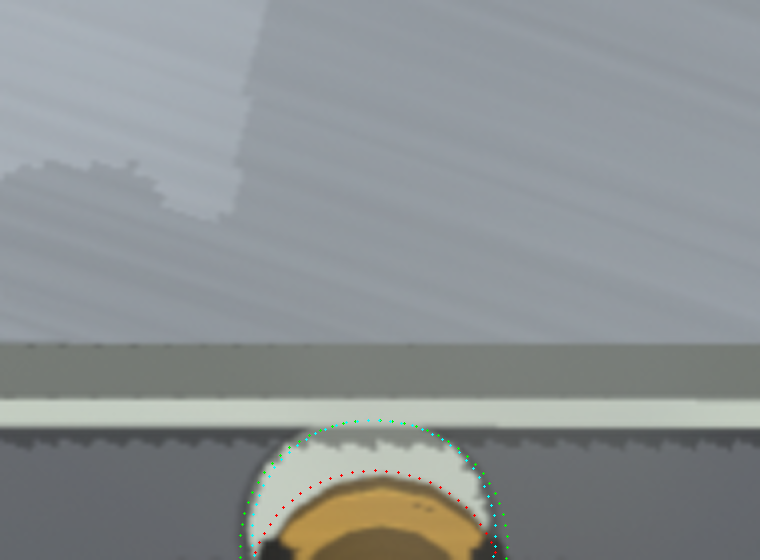

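The view shows the rim (red prediction) about 1 mm right of nominal and the pocket about 0.6 mm left of it. So I shift about -1.8 mm in tool y and then lower.

Call:
move_arm(plan=[[[0,0,0],[-0.0003,-0.0018,0.004],-1],[[0,0,0],[-0.0003,-0.0018,0.01],-1],[[0,0,0],[-0.0003,-0.0018,0.015],-1],[[0,0,0],[-0.0003,-0.0018,0.019],-1],[[0,0,0],[-0.0003,-0.0018,0.019],-1]])

```text
t: 8.4
eef_pos: [604.9, 182.1, 23.3]
tcp_rot: [3.14, -0.001, 0.315]
ft_force: [0.3, -0.3, -0.5]
opening: 0.285
grip_force: 30.0
```

Call:
move_arm(plan=[[[0,0,0],[0,0,0.002],-1],[[0,0,0],[0,0,0.004],-1],[[0,0,0],[0,0,0.005],-1],[[0,0,0],[0,0,0.005],-1],[[0,0,0],[0,0,0.005],-1]])

```text
t: 9.02
eef_pos: [605.1, 182.1, 18.7]
tcp_rot: [3.14, -0.002, 0.315]
ft_force: [0.0, 1.2, -1.2]
opening: 0.28
grip_force: 30.0
```

Call:
move_arm(plan=[[[0,0,0],[0,0,0.001],-1],[[0,0,0],[0,0,0.0015],-1],[[0,0,0],[0,0,0.002],-1],[[0,0,0],[0,0,0.002],-1]])

```text
t: 9.52
eef_pos: [605.1, 182.1, 16.6]
tcp_rot: [3.14, -0.002, 0.315]
ft_force: [0.4, -0.1, -0.8]
opening: 0.276
grip_force: 30.0
```

Call:
move_arm(plan=[[[0,0,0],[0,0,0.001],-1],[[0,0,0],[0,0,0.0015],-1],[[0,0,0],[0,0,0.0015],-1]])

```text
t: 9.9
eef_pos: [605.2, 182.1, 16.0]
tcp_rot: [3.14, -0.003, 0.315]
ft_force: [-2.3, -1.2, 8.1]
opening: 0.28
grip_force: 30.0
```

Call:
move_arm(plan=[[[0,0,0],[0,0,0],0.1],[[0,0,0],[0,0,0],0.1],[[0,0,0],[0,0,0],0.1],[[0,0,0],[0,0,0],0.1],[[0,0,0],[0,0,0],0.1]])

```text
t: 10.52
eef_pos: [605.1, 182.1, 15.1]
tcp_rot: [3.14, -0.002, 0.315]
ft_force: [0.3, -0.1, 0.4]
opening: 0.548
grip_force: 0.0
```

Call:
move_arm(plan=[[[0,0,0],[0,0,-0.02],0.1],[[0,0,0],[0,0,-0.06],0.1],[[0,0,0],[0,0,-0.11],0.1],[[0,0,0],[-0.02,0,-0.16],0.1],[[0,0,0],[-0.05,0,-0.19],0.1]])

```text
t: 11.15
eef_pos: [557.2, 166.7, 208.8]
tcp_rot: [3.14, -0.006, 0.315]
ft_force: [-0.3, -0.5, -0.7]
opening: 0.55
grip_force: 0.0
```

```bash
cat > i.py <<'E'
from go import *
w=eyes.read_camera("wrist");t=eyes.read_camera("top");s=eyes.read_camera("scene")
f=lambda i,k:cv2.resize(i,None,fx=k,fy=k,interpolation=cv2.INTER_CUBIC)
im=np.zeros((600,800,3),np.uint8);im[:250,:400]=f(w["img"],.625);im[:250,400:650]=f(w["img"][130:230,240:340],2.5)
im[260:600,:340]=f(t["img"][155:255,210:310],3.4);im[260:600,360:760]=f(s["img"][165:250,340:440],4)
cv2.imwrite("pics/w4.png",im[:,:,::-1])
S=readout.state();print(S["eef_pos"],np.degrees(S["tcp_rot"]))
ps=[pk,pk+[0,0,36]];print(proj(w,ps),proj(t,ps),proj(s,ps))
for n_,c in(("w",w),("t",t),("s",s)):
  for x in eyes.cut_out(c,"cap")[:2]:print(n_,x["score"],x["uv"])
E
python3 i.py
```

```text
[557.05740736 166.69864705 207.97867428] [179.88925538  -0.35357161  18.0484288 ]
[[320.951127   140.57871482]
 [321.11630215 142.61868295]] [[252.66345649 184.50892271]
 [250.86373822 182.74093205]] [[389.19851164 227.27675108]
 [390.75650783 219.5176927 ]]
w 0.56 [320.6, 140.5]
w 0.22 [627.1, 160.8]
```

View pics/w4.png

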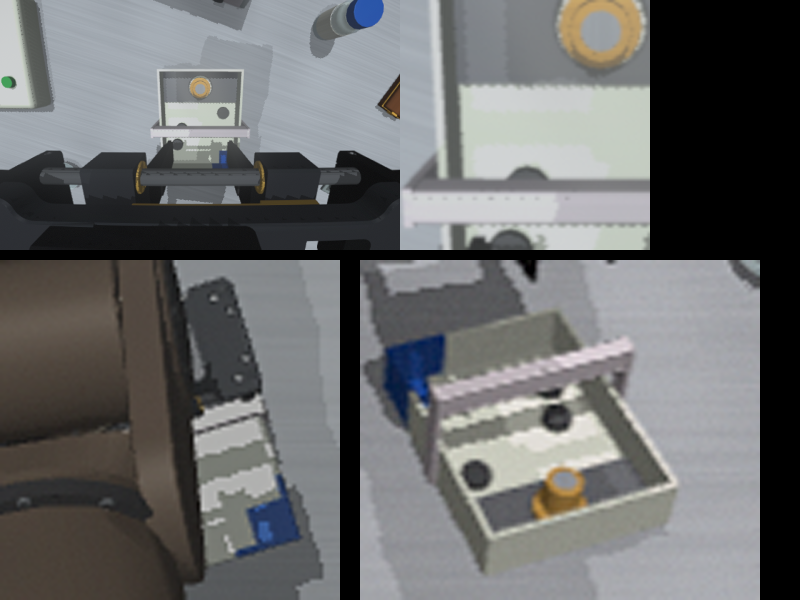

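The cap stands upright in the pocket at wrist px (320,140), as projected. All three pucks are in the tray. Next is the handle.

```bash
cat >> go.py <<'E'
tc=np.array([540.8,160.1,0]);hd=tc+[0,0,64]
Rh=frame(y=tx,z=[0,0,-1]);Rh2=frame(y=-tx,z=[0,0,-1])
E
cat > j.py <<'E'
from go import *
print(readout.state()["joints"])
w=eyes.read_camera("wrist")
H=[tc+[0,0,z]+a*tx+b*ty for z in(94,72) for a in(-7,7) for b in(-79,79)]
print(proj(w,H).round(1))
print((np.array([[150,125],[249,125],[150,137],[249,137]])/.625).round(1))
g=cv2.cvtColor(w["img"],cv2.COLOR_RGB2GRAY);print(g[190:228,300].tolist());print(g[212,230:415].tolist())
rel(hd+[0,0,110],Rh);rel(hd+[0,0,110],Rh2)
E
python3 j.py
```

```text
[ 1.77823073e-01  4.39403864e-01  1.68055926e+00 -1.27832114e-03
  1.02005859e+00  1.43421090e+00]
[[400.5 223.4]
 [239.6 223.3]
 [401.5 209.7]
 [238.6 209.6]
 [395.1 216.4]
 [245.  216.3]
 [396.  203.6]
 [244.1 203.5]]
[[240.  200. ]
 [398.4 200. ]
 [240.  219.2]
 [398.4 219.2]]
[208, 209, 209, 208, 209, 209, 209, 209, 209, 208, 205, 190, 139, 118, 118, 119, 126, 153, 196, 202, 190, 206, 208, 207, 208, 209, 208, 207, 206, 196, 168, 190, 208, 210, 210, 210, 210, 209]
[173, 173, 173, 173, 173, 173, 173, 174, 176, 183, 197, 203, 206, 208, 208, 209, 209, 210, 209, 209, 209, 209, 209, 210, 210, 210, 210, 210, 210, 210, 210, 210, 210, 210, 210, 210, 210, 210, 210, 210, 210, 210, 209, 210, 210, 210, 210, 210, 209, 210, 210, 210, 210, 210, 210, 210, 210, 210, 210, 210, 210, 210, 210, 210, 210, 210, 210, 210, 210, 210, 208, 197, 189, 187, 187, 187, 188, 187, 188, 187, 187, 187, 187, 186, 186, 186, 187, 187, 186, 187, 186, 186, 186, 186, 185, 186, 185, 186, 186, 186, 186, 186, 186, 186, 186, 186, 187, 186, 186, 186, 186, 186, 186, 186, 185, 185, 185, 185, 185, 184, 185, 184, 184, 184, 184, 184, 184, 184, 183, 183, 183, 183, 183, 183, 183, 183, 183, 183, 182, 182, 182, 182, 182, 182, 181, 181, 180, 180, 180, 180, 180, 180, 180, 180, 180, 180, 180, 180, 180, 180, 180, 180, 180, 180, 180, 180, 180, 186, 192, 181, 175, 160, 151, 149, 149, 149, 150, 149, 149, 149, 149, 149, 150, 152, 165]
turn [ 8.000e-02  3.000e-02 -8.995e+01] shift [-0.0178  0.0012  0.0302] from [557.4 166.8 204.2] t 11.5 f [ 0.5 -0.7 -0.5] open 0.552 gf 0.0
turn [ 3.000e-02 -8.000e-02  9.005e+01] shift [-0.0178  0.0012  0.0302] from [557.4 166.8 204.2] t 11.5 f [ 0.5 -0.7 -0.5] open 0.552 gf 0.0
```

Call:
move_arm(plan=[[[0,0,-10],[-0.004,0,0],0.1],[[0,0,-20],[-0.008,0,0],0.1],[[0,0,-30],[-0.012,0.001,0],0.1],[[0,0,-40],[-0.0163,0.001,0],0.1],[[0,0,-50],[-0.0163,0.001,0],0.1]])

```text
t: 12.12
eef_pos: [542.0, 160.8, 203.8]
tcp_rot: [3.141, 0.001, 1.194]
ft_force: [-0.3, -0.8, 0.6]
opening: 0.556
grip_force: 0.0
```

Call:
move_arm(plan=[[[0,0,-10],[0,0,0],0.1],[[0,0,-20],[0,0,0],0.1],[[0,0,-30],[0,0,0],0.1],[[0,0,-40],[0,0,0],0.1],[[0,0,-40],[0,0,0],0.1]])

```text
t: 12.75
eef_pos: [542.1, 160.8, 203.9]
tcp_rot: [3.141, 0.001, 1.885]
ft_force: [1.0, 0.2, 0.6]
opening: 0.551
grip_force: 0.0
```

```bash
sed -i 's/^tc=np.array(\[540.8,160.1,0\])/tc=np.array([542.2,160.5,0])/' go.py; python3 -c "
from go import *
print(readout.state()['joints'])
rel(hd,Rh)"
```

```text
[ 1.72099053e-01  4.17831095e-01  1.72035147e+00 -1.26879367e-03
  1.00315973e+00 -1.41205971e-01]
turn [ 0.01  0.06 -0.01] shift [-0.0002 -0.      0.1399] from [542.1 160.8 203.9] t 12.75 f [1.  0.2 0.6] open 0.551 gf 0.0
```

Call:
move_arm(plan=[[[0,0,0],[0,0,0.04],0.1],[[0,0,0],[0,0,0.08],0.1],[[0,0,0],[0,0,0.115],0.1],[[0,0,0],[0,0,0.14],0.1],[[0,0,0],[0,0,0.14],0.1]])

```text
t: 13.38
eef_pos: [541.4, 160.5, 63.1]
tcp_rot: [-3.139, 0.001, 1.882]
ft_force: [-0.1, -0.6, 0.2]
opening: 0.549
grip_force: 0.0
```

Call:
move_arm(plan=[[[0,0,0],[0,0,0],-1],[[0,0,0],[0,0,0],-1],[[0,0,0],[0,0,0],-1],[[0,0,0],[0,0,0],-1],[[0,0,0],[0,0,0],-1]])

```text
t: 14.0
eef_pos: [542.1, 160.6, 65.3]
tcp_rot: [3.14, 0.001, 1.886]
ft_force: [-2.0, -0.1, 4.7]
opening: 0.146
grip_force: 30.0
```

Call:
move_arm(plan=[[[0,0,0],[0,0,0],-1],[[0,0,0],[0,0,0],-1],[[0,0,0],[0,0,0],-1]])

```text
t: 14.38
eef_pos: [542.1, 160.6, 65.3]
tcp_rot: [3.14, 0.001, 1.886]
ft_force: [-2.0, -0.6, 5.8]
opening: 0.146
grip_force: 30.0
```

Gripped at 0.146 × 95 = 13.9 mm with 30 N. Now lift gently.

Call:
move_arm(plan=[[[0,0,0],[0,0,-0.01],-1],[[0,0,0],[0,0,-0.03],-1],[[0,0,0],[0,0,-0.06],-1],[[0,0,0],[0,0,-0.09],-1],[[0,0,0],[0,0,-0.12],-1]])

```text
t: 15.0
eef_pos: [541.6, 160.7, 186.0]
tcp_rot: [3.14, 0.001, 1.886]
ft_force: [0.1, -0.1, -6.0]
opening: 0.146
grip_force: 30.0
```

Call:
move_arm(plan=[[[0,0,0],[0,0,-0.03],-1],[[0,0,0],[0,0,-0.05],-1],[[0,0,0],[0,0,-0.06],-1],[[0,0,0],[0,0,-0.06],-1],[[0,0,0],[0,0,-0.06],-1]])

```text
t: 15.62
eef_pos: [541.5, 160.7, 244.0]
tcp_rot: [3.141, 0.001, 1.886]
ft_force: [0.2, 0.2, -5.5]
opening: 0.147
grip_force: 30.0
```

```bash
cat >> go.py <<'E'
# tip: lower tray corner direction d (45 deg between -x,-y of the tray)
d=-(tx+ty);d/=np.linalg.norm(d);ax=np.cross([0,0,1],d)
E
python3 -c "
from go import *
S=readout.state();r=R.from_euler('xyz',S['tcp_rot'])
for a in (30,):
  q=R.from_rotvec(np.radians(a)*ax);print('foot drop',q.apply([-100*tx-75*ty-[0,0,64]])+S['eef_pos'])
  P=S['eef_pos']
  print('axis world',ax,'up->',q.apply([0,0,1]));rel(P,q*r,S)
print('tool-frame axis',r.inv().apply(ax))"
```

```text
foot drop [[491.58476476 101.72888075 126.74703868]]
axis world [ 0.89100652 -0.4539905   0.        ] up-> [-0.22699525 -0.44550326  0.8660254 ]
turn [-21.23  21.19   0.03] shift [0. 0. 0.] from [541.5 160.7 244. ] t 15.62 f [ 0.2  0.2 -5.5] open 0.147 gf 30.0
tool-frame axis [-0.70778897  0.70642327  0.00096312]
```

Call:
move_arm(plan=[[[-1.5,1.5,0],[0,0,-0.005],-1],[[-4,4,0],[0,0,-0.01],-1],[[-7,7,0],[0,0,-0.015],-1],[[-10,10,0],[0,0,-0.02],-1],[[-12.5,12.5,0],[0,0,-0.02],-1]])

```text
t: 16.25
eef_pos: [541.8, 160.4, 265.4]
tcp_rot: [2.915, -0.216, 1.911]
ft_force: [0.3, 0.5, -5.2]
opening: 0.146
grip_force: 30.0
```

Call:
move_arm(plan=[[[-2.5,2.5,0],[0,0,0],-1],[[-5,5,0],[0,0,0],-1],[[-7.5,7.5,0],[0,0,0],-1],[[-8.7,8.7,0],[0,0,0],-1],[[-8.7,8.7,0],[0,0,0],-1]])

```text
t: 16.88
eef_pos: [541.7, 160.1, 264.8]
tcp_rot: [2.752, -0.359, 1.957]
ft_force: [-0.5, -1.3, -6.5]
opening: 0.149
grip_force: 30.0
```

Call:
move_arm(plan=[[[0,0,0],[0,0,0],-1],[[0,0,0],[0,0,0],-1],[[0,0,0],[0,0,0],-1],[[0,0,0],[0,0,0],-1],[[0,0,0],[0,0,0],-1]])

```text
t: 17.5
eef_pos: [541.8, 160.8, 265.0]
tcp_rot: [2.752, -0.36, 1.958]
ft_force: [-0.1, 0.3, -5.2]
opening: 0.144
grip_force: 30.0
```

```bash
cat > k.py <<'E'
from go import *
import sys
w=eyes.read_camera("wrist");t=eyes.read_camera("top");s=eyes.read_camera("scene")
S=readout.state();r=R.from_euler("xyz",S["tcp_rot"])
# tray frame from tool: tool y=tx, tool x=ty?, tool z=-up
M=r.as_matrix();X=M[:,1];Z=-M[:,2];Y=np.cross(Z,X)
o=S["eef_pos"]-64*Z+0
print("tilt",np.degrees(np.arccos(Z[2])),S["eef_pos"],"foot",o-100*X-75*Y)
pt=lambda a,b,c:o+a*X+b*Y+c*Z
f=lambda i,k:cv2.resize(i,None,fx=k,fy=k,interpolation=cv2.INTER_CUBIC)
P=[pt(100,75,44),pt(100,-75,44),pt(-100,-75,44),pt(-100,75,44),pt(-96,-71,4),pt(67,0,40)]
tiles=[]
for c in(w,t,s):
  q=proj(c,P);im=f(c["img"],2)
  for z in q:cv2.circle(im,tuple(int(v) for v in z*2+1),3,(255,0,0),-1)
  u,v=q.mean(0);u=int(np.clip(u,75,565));v=int(np.clip(v,75,325));u0=max(0,2*u-160);v0=max(0,2*v-160)
  tiles.append(f(im[v0:v0+320,u0:u0+320],1.2)[:384,:384]);print(q.round(0).tolist())
im=np.zeros((384*2,800,3),np.uint8)
for i,x in enumerate(tiles): im[(i//2)*384:(i//2)*384+x.shape[0],(i%2)*384:(i%2)*384+x.shape[1]]=x
im[384:634,390:790]=f(w["img"],.625)
cv2.imwrite("pics/"+sys.argv[1],f(im,.78)[:,:,::-1])
E
python3 k.py w5.png
```

```text
tilt 30.001061569049096 [541.81299512 160.79639063 265.00766833] foot [492.2325997  101.68214366 147.66931059]
[[483.0, 113.0], [454.0, 324.0], [184.0, 324.0], [155.0, 113.0], [208.0, 290.0], [417.0, 227.0]]
[[194.0, 162.0], [263.0, 143.0], [284.0, 229.0], [221.0, 253.0], [276.0, 225.0], [233.0, 167.0]]
[[438.0, 147.0], [384.0, 180.0], [357.0, 154.0], [402.0, 127.0], [364.0, 165.0], [406.0, 160.0]]
```

View pics/w5.png

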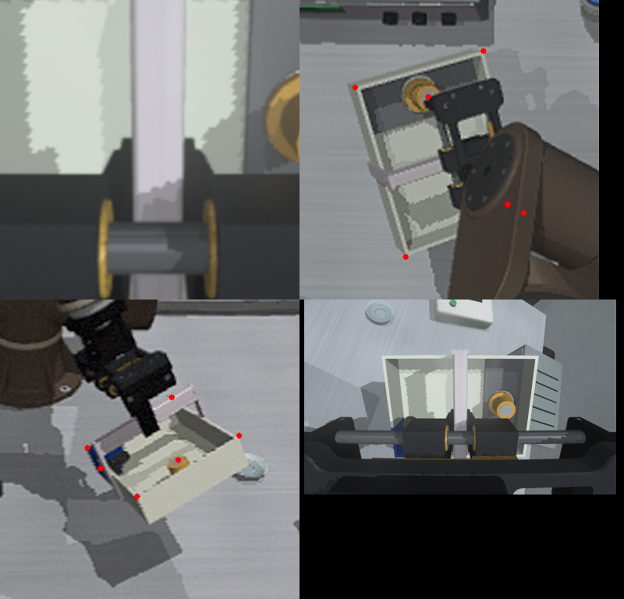

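The tray is held at 30° with the cap seated in its pocket, and no pucks show on the open floor. I'll take a close crop of the blue corner from the scene camera (around px (364,160)).

```bash
python3 -c "
from go import *
s=eyes.read_camera('scene');save(s,'w6.png',(345,115,445,190),8)
for r in eyes.cut_out(s,'puck0')[:5]:print(r['score'],r['uv'],r['mask'].sum())
S=readout.state();M=R.from_euler('xyz',S['tcp_rot']).as_matrix();X=M[:,1];Z=-M[:,2];Y=np.cross(Z,X);o=S['eef_pos']-64*Z
for a,b in((-84,-59),(-60,-59),(-84,-35),(-96,-71),(-96,71),(67,0)):print(a,b,((proj(s,[o+a*X+b*Y+14*Z])[0]-[345,115])*8).round())
print(S['ft_force'],S['grip_force'],S['t'])
"
```

```text
0.48 [376.4, 158.6] 38
-84 -59 [184. 370.]
-60 -59 [207. 393.]
-84 -35 [242. 336.]
-96 -71 [144. 377.]
-96 71 [483. 175.]
67 0 [514. 431.]
[ 0.58332325 -0.02568472 -6.33305315] 29.998468458652496 17.75
```

View pics/w6.png

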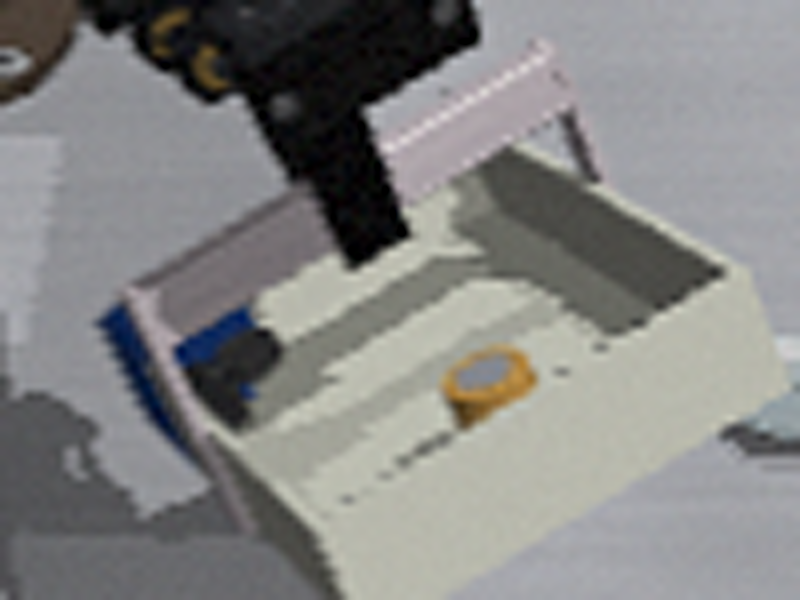

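The crop shows the pucks packed in the blue corner at crop px (200,375), (248,352) and (225,395), which is where pucks touching the two walls should be. The rest of the floor is empty and the cap is seated at (490,375). Handing in.

```bash
python3 -c "
from cell import env
print(env.job_done())"
```

```text
the job is handed in; nothing more can be done
None
```

The cap is seated in the pocket and the tray is held still, tipped 30° and about 148 mm clear of the table, with the three pucks in the blue corner. The job was handed in at about 18 s; the system gave no verdict, and the pucks were checked only in a coarse scene-camera crop.

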